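# Vent and dip a wash-fluid canister

## Robot

A 6-joint arm with a two-finger parallel gripper is mounted at the origin on a cart in front of the work surface, level with it; the furniture and walls round the work are solid. World frame = base frame: x ahead of the robot, y to its left, z up, the work surface at z = 0. Lengths are in m, angles in degrees, forces in N, time in s.
With the tool pointing down it reaches from about 0.3 to 0.75 m from the base axis. Payload 8.5 kg.
Tool frame: the origin (TCP) lies on the centre line of the jaws, within the pads' length; the fingertips stand env.tips_ahead ahead of it and the grasp point (between the pads) lies 8 mm behind it (env.tips_ahead is the distance from the TCP to the fingertips, in m); z points along the fingers, y is the direction in which the jaws open and shut (so a half turn about z gives the same grasp; the last joint's range is limited). The gripper opens to 85 mm and grips with 20 to 120 N. Pads are 22 mm wide; open, the fingers measure 114 mm over their backs; the gripper's body (76 mm by 85 mm) begins 54 mm behind the grasp point. The pads swing forward as they close: fully open they stand 13 mm farther back than shut.
Start: joints at [-81.893, 21.807, 74.336, -0, 83.858, -12.336], TCP at [0.192, -0.515, 0.242] pointing down, gripper open.
Joint ranges: [-178.18, 178.18], [-50.72, 133.34], [12.68, 142.11], [-81.47, 261.47], [9.98, 163.14], [-165.26, 165.26]. Speed limits (degrees/s): [136.94, 136.94, 180, 180, 180, 180].

## Interface

Orientations are given as a 3x3 rotation matrix whose columns are the frame's x, y, z axes.
In Python, from rig import env gives the robot as it stands.
- The arm moves only by the tool servo_tool, never from a script. Its argument "commands" is a list of rows, each an object with "linear": the shift along the tool's x, y, z in mm, a list of three; "angular": the turn, a rotation vector about the tool's x, y, z in degrees, a list of three; "gripper": the opening, from -1 (shut) to 1 (fully open). In form: [{"linear": [x, y, z], "angular": [rx, ry, rz], "gripper": gripper}, ...]. A call has 1 to 20 rows; each row is the pose to reach, as a shift and turn from the pose commanded when the call began, along the tool's axes at that moment; what a row does not reach only later rows make up. A row lasts 1/10 s, in which the tool goes at most 50 mm and 8.59 degrees, less where a joint would pass 70% of its speed; a pose out of reach is approached as far as the arm can. A call with a gripper value outside its range is refused whole. The fingers move at their own pace and stop on an object; "force" is the grip in N (left out, the last holds). Time passes only in rows, so rows that repeat a pose let the fingers close. It gives the time, the measured TCP pose, the force and the opening at its end, in the units of the state.
- env.observe(): the state, without advancing time (a new reading comes with each control period).
- env.get_image(name): name is "scene" or "top" or "wrist"; returns a dict with "frame" (420x560x3 uint8, blue, green, red), "fx", "fy", "cx", "cy" (pixels), "cam_to_world" (4x4, takes a point from camera to world coordinates); the wrist camera has in their place "T_tool_cam" (4x4, takes a point from camera to tool coordinates, whose origin is the TCP and whose axes are the flange's). Camera axes: x right, y up, looking along -z (the intrinsics and any distortion apply to the point x, -y, -z); pixel columns grow to the right and rows downward; lengths in m; the calibration is good to about 2 mm. A picture is of the moment at which its call begins: read the wrist's pose just before it. There is no depth.
- env.close_job(): hands the job in, once; it reports no verdict.
Trained networks look in a picture, given as the dict that the camera call returned (one of the last four; its "shot" number tells which), for a name from the list of things; names that differ only in an ending like _2 or _b are one class to them, and where a whole thing is asked for, a point or a joint stands for the part that bears it (a point fixed in the world has none). Each returns a list of dicts, best first, with "confidence" (0 to 1); they miss things now and then, are a little off and sometimes report something else, mostly with a low value. They report only what shows in the picture. A call takes as long as a camera call. They do not tell look-alikes from the thing itself.
- env.trace(picture, query): "pixels" (420x560 bool, what is visible of it) and "extent" ([left, top, right, bottom] in pixels, round what is visible of it).
The state is a dict: "time_s": time; "q": joint angles; "qvel": joint speeds; "joint_efforts": joint torques, N m; "position": TCP position; "tool_rot": TCP orientation; "ft_force": force on the tool from outside, world axes, zero at the start; "wrist_torque": the same for the moment, N m; "grip_width": finger opening in m.
Only numpy, scipy, OpenCV 4.12 (cv2) and the standard library are available. Lean on these libraries where they do the work, as an engineer would, in place of code of your own. Each camera call takes 0.05 s, during which the arm holds its last target.

## Task

The analyser's wash-fluid canister has been uncoupled with a slight vacuum left in it, so press its red sprung vent cap fully down and let it spring back up, so that the fluid in the guide tube stands true. Then take the dip gauge from its holster by the yellow tab, lower it into the canister's guide tube until its collar stops on the rim, draw it right out, and hold it level with its marked end above the white drip tray, a hand's breadth or two up, for the reading. Finish still holding it there, motionless and touching nothing else, and leave the beaker and the two little bottles where they are.

Things in the scene. Friction and masses are not known exactly. Their poses are not given: they have to be found in the camera images.
- canister: squat stainless canister, 124 mm across, bolted cover at 90 mm, heavy, does not move; origin under its centre, z up. The red vent cap stands 34 mm from the axis to its +y, the brass-mouthed guide tube 34 mm to its -y, a short coupling stub (87 mm from the axis, 30 mm up) to +x, away from the blue tag. The inside of the guide tube is open down to 10 mm above the counter
- guide_mouth (a point): centre of the guide tube's rim on the canister, 115 mm above the counter, z up; flared brass mouth 28 mm across outside, about 20 mm inside, narrowing over 12 mm to a straight upright bore of 12 mm
- vent_top (a point): centre of the top of the red vent cap (30 mm across, with a small side nozzle); about 121 mm above the counter when up
- vent_cap (a joint): travel of the vent cap in m: 0 up, 0.008 fully down; its spring pushes back with 2 N at the top and 6 N at the bottom
- holster: holster of the gauge rod: dark round foot 80 mm across with an upright clear sleeve (19 mm outside, 11 mm bore) whose rim is 108 mm above the counter; fixed; origin under its centre, z up. The gauge hangs in it by its collar, upright
- gauge: dip gauge, 164 mm long, about 70 g: steel rod of 8 mm with a rounded tip, black and red ring marks at every 10 mm from 10 to 80 mm above the tip, a brass collar 26 mm across whose underside is 100 mm above the tip (brass boss up to 115 mm), and a flat yellow tab on top. Origin at the tip's end, +z along the rod to the tab. Its x axis is square to the tab's flat faces
- gauge_tip (a point): the tip's end of the gauge rod (the gauge's origin), axes as the gauge
- gauge_mark (a point): point on the rod's axis 40 mm above the tip, midway along the ring marks, axes as the gauge
- gauge_collar (a point): centre of the underside of the collar, 100 mm above the tip, axes as the gauge
- gauge_tab (a point): centre of the yellow tab, 148 mm above the tip, axes as the gauge; the tab is 32 mm high (gauge z), 32 mm wide (gauge y), 10 mm thick (gauge x): pinch it across its flat faces, from above or at a slant in its plane
- drip_tray: white plastic drip tray, 130 mm (its x) by 170 mm (its y), walls 18 mm high and 4 mm thick; fixed; origin under its centre, z up
- beaker: bystander: empty translucent beaker, 72 mm across, 87 mm high, loose; origin at the centre of its underside
- bottle_red_cap: bystander: little white bottle with red cap, 24 mm across, 44 mm high, loose; origin at the centre of its underside
- bottle_blue_cap: bystander: little white bottle with blue cap, 24 mm across, 44 mm high, loose; origin at the centre of its underside
Things that resemble listed ones, but are neither listed nor needed, are in the scene too. Leave any purple look-alike of the holster alone.

How it is judged:
By the outcome, as a careful person would: the job done as asked, in the order asked, and still so for the second after the job is handed in, while the arm keeps its last pose, push and grip.
It also fails if it takes over 61 s, if anything falls off the work surface, if the arm or the gripper's body presses on something with over 40 N, if the wrist force passes 120 N, or if a joint passes its speed limit or range.

## Working session

There is one attempt and no reset: what is moved stays moved. The work goes in short steps, Python scripts to look and compute and a tool call to move; the robot and the scene stay as the last step left them, time stands still between calls to the robot, and variables do not carry over. Pictures are saved under pics/ and viewed, and the job is handed in when it is done.

Besides the shell and the picture viewer there is one more tool, called after "Call:" as name(argument=value, ...), one argument or row to a line, values as JSON. servo_tool: Moves the arm, as the interface text tells. Its arguments: {"type":"object","properties":{"commands":{"type":"array","items":{"type":"object","properties":{"linear":{"type":"array","items":{"type":"number"}},"angular":{"type":"array","items":{"type":"number"}},"gripper":{"type":"number"}}}},"force":{"type":"number"}},"required":["commands"]}

```bash
mkdir -p pics; ls
python3 - <<'E'
from rig import env
import cv2,pickle
s=env.observe()
print({k:s[k] for k in('time_s','position','tool_rot','grip_width','ft_force')}, env.tips_ahead)
d={}
for n in('scene','top','wrist'):
    p=env.get_image(n); cv2.imwrite(f'pics/{n}0.png',p['frame']); d[n]=p
    print(n,{k:p[k] for k in p if k!='frame'})
    for q in ['canister','holster','gauge','drip_tray','beaker','bottle_red_cap','bottle_blue_cap','vent_cap']:
        r=env.trace(p,q); print(q,[(round(x['confidence'],2),x['extent']) for x in r])
E
```

```text
pics
{'time_s': 0.0, 'position': array([ 0.19206637, -0.51507467,  0.24168341]), 'tool_rot': array([[ 9.37002457e-01,  3.49322681e-01, -2.44802524e-04],
       [ 3.49322638e-01, -9.37001278e-01,  1.51648764e-03],
       [ 3.00363251e-04, -1.50646771e-03, -9.99998820e-01]]), 'grip_width': 0.08594256307857384, 'ft_force': array([ 0.41211464,  0.87429591, -0.4100367 ])} 0.011
scene {'fx': 403.25903446283746, 'fy': 403.25903446283746, 'cx': 283.1289804318001, 'cy': 213.99997275526624, 'cam_to_world': array([[ 0.50664195,  0.42003257, -0.7529187 , -0.06513914],
       [-0.86183695,  0.22296148, -0.4555494 , -0.33186882],
       [-0.02347372,  0.87969359,  0.47496123,  0.52334569],
       [ 0.        ,  0.        ,  0.        ,  1.        ]]), 'shot': 1}
canister [(0.87, [252.3, 224.1, 314.0, 292.9])]
holster []
gauge [(0.52, [167.7, 182.9, 174.6, 192.3]), (0.35, [255.5, 225.0, 315.8, 285.8])]
drip_tray [(0.87, [359.4, 286.9, 482.2, 374.5])]
beaker [(0.81, [356.2, 207.7, 391.0, 254.7])]
bottle_red_cap [(0.77, [400.4, 253.6, 415.0, 275.3])]
bottle_blue_cap [(0.76, [411.9, 249.6, 429.2, 274.
[... 748 characters left out ...]
0.25, [254.7, 205.4, 305.4, 250.5])]
bottle_red_cap []
bottle_blue_cap []
vent_cap [(0.66, [260.0, 225.3, 274.1, 237.8])]
wrist {'fx': 294.4008962365886, 'fy': 294.4008962365886, 'cx': 277.0935864325135, 'cy': 205.86208946540853, 'T_tool_cam': array([[-3.80345664e-04,  9.57526481e-01,  2.88345094e-01,
         7.40619716e-02],
       [ 9.99999837e-01,  2.41121790e-04,  5.18354937e-04,
         1.32278624e-03],
       [ 4.26812293e-04,  2.88345244e-01, -9.57526416e-01,
        -1.30923226e-01],
       [ 0.00000000e+00,  0.00000000e+00,  0.00000000e+00,
         1.00000000e+00]]), 'shot': 3}
canister []
holster []
gauge []
drip_tray []
beaker []
bottle_red_cap []
bottle_blue_cap []
vent_cap []
```

View pics/scene0.png

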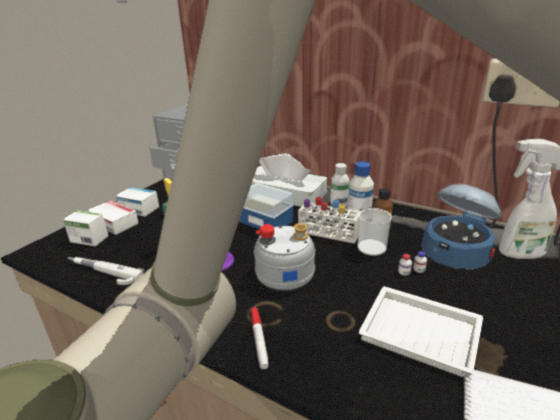

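View pics/top0.png

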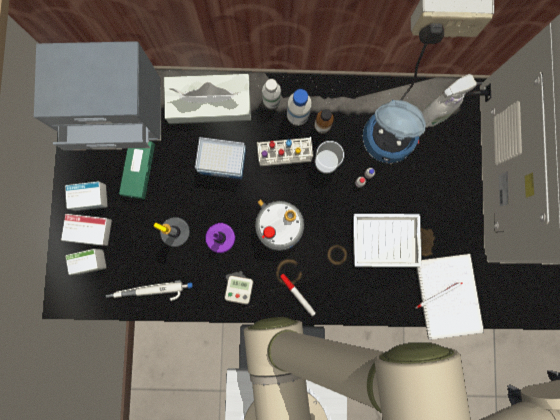

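```bash
cat > h.py <<'E'
import numpy as np, cv2
from rig import env
def ray(p,u,v,T=None):
    T=p['cam_to_world'] if T is None else T
    d=np.array([(u-p['cx'])/p['fx'],-(v-p['cy'])/p['fy'],-1.])
    return T[:3,3],T[:3,:3]@d
def onz(p,u,v,z,T=None):
    o,d=ray(p,u,v,T); return o+d*(z-o[2])/d[2]
def proj(p,X,T=None):
    T=p['cam_to_world'] if T is None else T
    c=T[:3,:3].T@(np.asarray(X,float)-T[:3,3]); return np.array([p['cx']+p['fx']*c[0]/-c[2],p['cy']-p['fy']*c[1]/-c[2]])
def wT(s,p):
    W=np.eye(4);W[:3,:3]=s['tool_rot'];W[:3,3]=s['position'];return W@p['T_tool_cam']
def delta(s,pos,R=None):
    """linear mm & rotvec deg in tool axes"""
    Rt=s['tool_rot']; l=Rt.T@(np.array(pos)-s['position'])*1000
    a=np.zeros(3)
    if R is not None:
        a=np.degrees(cv2.Rodrigues(Rt.T@np.array(R))[0].ravel())
    return l.round(1),a.round(2)
E
python3 - <<'E'
from h import *
p=env.get_image('top')
f=p['frame']
cv2.imwrite('pics/topc.png',cv2.resize(f[190:270,145:325],None,fx=4.4,fy=4.4,interpolation=cv2.INTER_CUBIC))
for q in ['canister','vent_cap','holster','drip_tray','beaker','gauge_tab','gauge']:
    for r in env.trace(p,q):
        ys,xs=np.nonzero(r['pixels']);print(q,r['confidence'],xs.mean(),ys.mean(),r['extent'])
E
```

```text
canister 0.9 278.94355256343863 224.28741584671155 [256.7, 197.8, 305.2, 250.7]
vent_cap 0.66 368.87142857142857 172.4857142857143 [363.1, 169.7, 371.9, 176.3]
vent_cap 0.62 268.22222222222223 231.6 [261.2, 225.5, 275.3, 238.7]
holster 0.93 175.75335570469798 231.65939597315437 [158.4, 213.2, 190.7, 244.1]
holster 0.29 279.02207392197124 224.1652977412731 [256.9, 199.5, 307.3, 247.7]
drip_tray 0.75 386.8473105841527 239.57865818392133 [355.0, 213.5, 421.7, 269.7]
drip_tray 0.5 328.8098591549296 156.3450704225352 [315.1, 143.7, 342.4, 172.5]
beaker 0.61 328.50906344410873 156.01963746223564 [315.8, 141.7, 342.2, 174.6]
gauge_tab 0.45 162.87596899224806 227.51162790697674 [153.4, 223.3, 170.6, 232.6]
gauge 0.68 163.20833333333334 227.60416666666666 [157.0, 222.3, 168.5, 237.3]
```

View pics/topc.png

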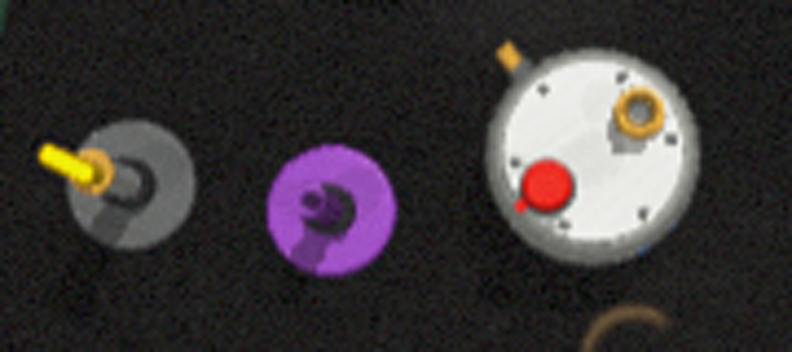

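Run:
```python
from h import *
p=env.get_image('top')
g=lambda U,V,z:(onz(p,(U+.5)/4.4-.5+145,(V+.5)/4.4-.5+190,z)*1000).round(1)
print('foot',g(131,185,.008)); print('vent',g(547,186,.121)); print('rim',g(638,112,.115))
print('cov',g(594,145,.09)); print('canister base?')
print('tab ends top',g(45,150,.172),g(88,170,.172), 'collar',g(98,170,.115))
print('tray', onz(p,387,240.5,.018))
for s in [(355,214),(420,214.5),(421,267),(354,268)]: print(onz(p,*s,.018))
for q in[(361,182),(370,173)]: print('bot',onz(p,*q,.044))
print('beaker',onz(p,329,156,.06))
```

```text
foot [512.2 311.7   8. ]
vent [509.8  54.1 121. ]
rim [553.5   3.4 115. ]
cov [536.3  27.8  90. ]
canister base?
tab ends top [519.6 323.8 172. ] [509.4 300.2 172. ] collar [513.5 307.9 115. ]
tray [ 0.500596  -0.2639304  0.018    ]
[ 0.57057846 -0.17708761  0.018     ]
[ 0.57332231 -0.35443141  0.018     ]
[ 0.43152932 -0.35517588  0.018     ]
[ 0.42498844 -0.17482001  0.018     ]
bot [ 0.6544835  -0.18856732  0.044     ]
bot [ 0.67962993 -0.2128117   0.044     ]
beaker [ 0.71980185 -0.10008005  0.06      ]
```

Run:
```python
from h import *
s=env.observe(); print(delta(s,[.510,.054,.28]),s['time_s'])
```

```text
(array([ 496.7, -422.5,  -37.7]), array([0., 0., 0.])) 1.8
```

Call:
servo_tool(
  commands=[
    {"linear": [250, -210, -38], "angular": [0, 0, 0], "gripper": -1},
    {"linear": [250, -210, -38], "angular": [0, 0, 0], "gripper": -1},
    {"linear": [250, -210, -38], "angular": [0, 0, 0], "gripper": -1},
    {"linear": [250, -210, -38], "angular": [0, 0, 0], "gripper": -1},
    {"linear": [250, -210, -38], "angular": [0, 0, 0], "gripper": -1},
    {"linear": [250, -210, -38], "angular": [0, 0, 0], "gripper": -1},
    {"linear": [497, -422, -38], "angular": [0, 0, 0], "gripper": -1},
    {"linear": [497, -422, -38], "angular": [0, 0, 0], "gripper": -1},
    {"linear": [497, -422, -38], "angular": [0, 0, 0], "gripper": -1},
    {"linear": [497, -422, -38], "angular": [0, 0, 0], "gripper": -1},
    {"linear": [497, -422, -38], "angular": [0, 0, 0], "gripper": -1},
    {"linear": [497, -422, -38], "angular": [0, 0, 0], "gripper": -1},
    {"linear": [497, -422, -38], "angular": [0, 0, 0], "gripper": -1},
    {"linear": [497, -422, -38], "angular": [0, 0, 0], "gripper": -1},
    {"linear": [497, -422, -38], "angular": [0, 0, 0], "gripper": -1},
    {"linear": [497, -422, -38], "angular": [0, 0, 0], "gripper": -1},
    {"linear": [497, -422, -38], "angular": [0, 0, 0], "gripper": -1},
    {"linear": [497, -422, -38], "angular": [0, 0, 0], "gripper": -1},
    {"linear": [497, -422, -38], "angular": [0, 0, 0], "gripper": -1},
  ],
  force=60,
)

```text
time_s: 3.7
position: [0.5103, 0.0529, 0.2805]
tool_rot: [[0.937, 0.348, 0.0], [0.348, -0.937, -0.0], [0.0, 0.0, -1.0]]
ft_force: [-0.6, 0.3, -0.6]
grip_width: 0.0001
```

Run:
```python
from h import *
s=env.observe(); print(s['position'],s['q'],s['ft_force'])
p=env.get_image('wrist'); cv2.imwrite('pics/w1.png',p['frame']);T=wT(s,p)
t=env.get_image('top'); c=env.get_image('scene'); cv2.imwrite('pics/s1.png',c['frame'])
for n,X in dict(vent=[.5098,.0541,.121],rim=[.5535,.0034,.115],tips=s['position']+np.array([0,0,-.011])).items(): print(n,proj(p,X,T),proj(c,X),proj(t,X))
```

```text
[0.51025009 0.05292195 0.28049747] [-7.31918932e+00  1.65738328e+01  7.58738384e+01 -1.17231838e-03
  8.75381202e+01  6.23148284e+01] [-0.57211905  0.27025406 -0.62420377]
vent [274.6828835  193.29836705] [267.04046853 227.30645573] [268.91968366 231.87677901]
rim [336.55438475 169.502447  ] [300.03774268 226.21910903] [289.62908636 215.0613136 ]
tips [274.78251027 262.02218691] [264.23939418 156.38450795] [268.67199012 227.07974401]
```

View pics/w1.png

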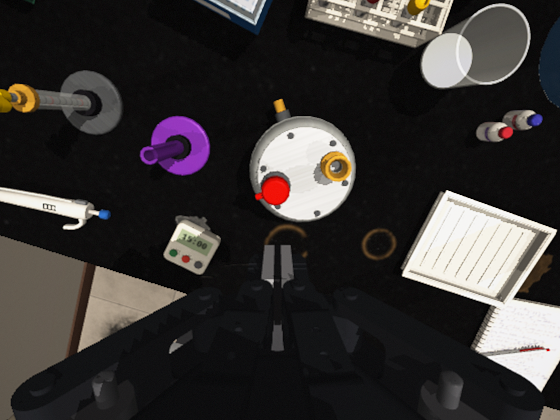

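View pics/s1.png

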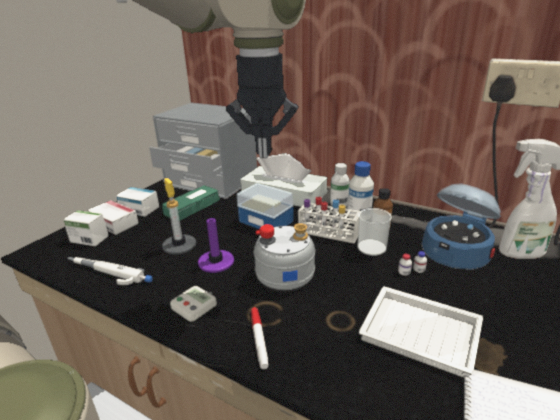

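Call:
servo_tool(
  commands=[
    {"linear": [1, -1, 40], "angular": [0, 0, 0], "gripper": -1},
    {"linear": [1, -1, 80], "angular": [0, 0, 0], "gripper": -1},
    {"linear": [1, -1, 120], "angular": [0, 0, 0], "gripper": -1},
    {"linear": [1, -1, 135], "angular": [0, 0, 0], "gripper": -1},
    {"linear": [1, -1, 145], "angular": [0, 0, 0], "gripper": -1},
    {"linear": [1, -1, 152], "angular": [0, 0, 0], "gripper": -1},
    {"linear": [1, -1, 152], "angular": [0, 0, 0], "gripper": -1},
    {"linear": [1, -1, 152], "angular": [0, 0, 0], "gripper": -1},
  ],
)

```text
time_s: 4.65
position: [0.5111, 0.0549, 0.1292]
tool_rot: [[0.937, 0.349, 0.001], [0.349, -0.937, -0.0], [0.001, 0.0, -1.0]]
ft_force: [-2.4, -0.3, 3.7]
grip_width: -0.0004
```

Run:
```python
from h import *
s=env.observe(); print(s['time_s'],s['position'],s['ft_force'])
p=env.get_image('wrist'); cv2.imwrite('pics/w2.png',p['frame'])
```

```text
4.65 [0.51111806 0.05490732 0.12922657] [-2.43281497 -0.34525904  3.72771633]
```

View pics/w2.png

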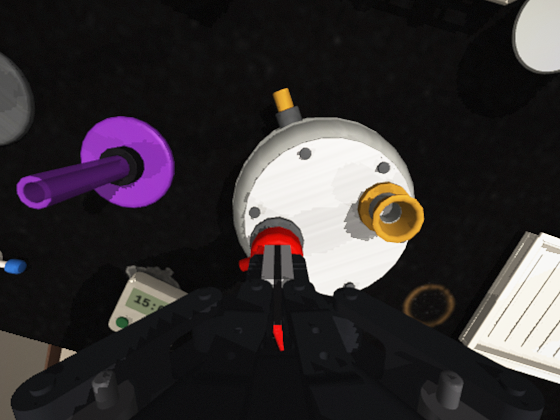

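Call:
servo_tool(
  commands=[
    {"linear": [2, 0, 2], "angular": [0, 0, 0], "gripper": -1},
    {"linear": [2, 0, 4], "angular": [0, 0, 0], "gripper": -1},
    {"linear": [2, 0, 6], "angular": [0, 0, 0], "gripper": -1},
    {"linear": [2, 0, 6], "angular": [0, 0, 0], "gripper": -1},
    {"linear": [2, 0, 6], "angular": [0, 0, 0], "gripper": -1},
  ],
)

```text
time_s: 5.2
position: [0.5134, 0.0556, 0.1247]
tool_rot: [[0.937, 0.349, 0.003], [0.349, -0.937, -0.001], [0.003, 0.002, -1.0]]
ft_force: [-7.6, -0.2, 23.6]
grip_width: 0.0003
```

Run:
```python
from h import *
p=env.get_image('scene'); cv2.imwrite('pics/s2.png',cv2.resize(p['frame'][200:300,230:340],None,fx=5,fy=5))
s=env.observe(); print(s['time_s'],s['ft_force'],s['position'])
a=np.radians(66.6);c,n=np.cos(a),np.sin(a)
R=np.array([[c,n,0],[n,-c,0],[0,0,-1.]])
print(delta(s,[.49,.245,.33],R))
```

```text
5.25 [-8.91512429 -1.64256641 23.66990504] [0.51343893 0.05560763 0.12465148]
(array([  44.8, -185.3, -205.5]), array([  0.16,  -0.11, -46.14]))
```

View pics/s2.png

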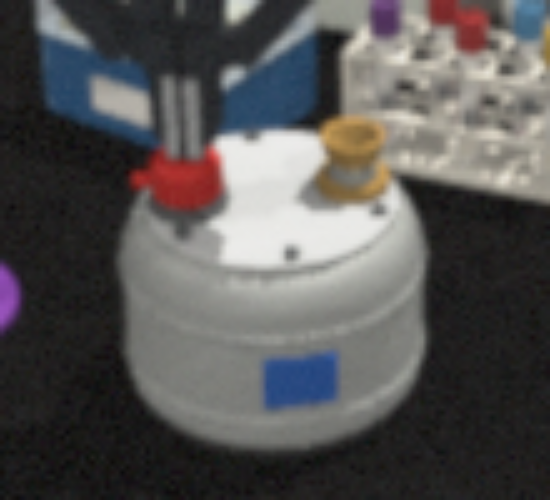

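Call:
servo_tool(
  commands=[
    {"linear": [0, 0, -4], "angular": [0, 0, 0], "gripper": -1},
    {"linear": [0, 0, -12], "angular": [0, 0, 0], "gripper": -1},
    {"linear": [0, 0, -50], "angular": [0, 0, 0], "gripper": -1},
    {"linear": [0, 0, -100], "angular": [0, 0, 0], "gripper": -1},
    {"linear": [0, 0, -150], "angular": [0, 0, 0], "gripper": -1},
    {"linear": [0, 0, -205], "angular": [0, 0, 0], "gripper": 0.5},
    {"linear": [10, -45, -205], "angular": [0, 0, -8], "gripper": 0.5},
    {"linear": [20, -90, -205], "angular": [0, 0, -16], "gripper": 0.5},
    {"linear": [30, -135, -205], "angular": [0, 0, -24], "gripper": 0.5},
    {"linear": [40, -170, -205], "angular": [0, 0, -32], "gripper": 0.5},
    {"linear": [45, -185, -205], "angular": [0, 0, -40], "gripper": 0.5},
    {"linear": [45, -185, -205], "angular": [0, 0, -46], "gripper": 0.5},
    {"linear": [45, -185, -205], "angular": [0, 0, -46], "gripper": 0.5},
    {"linear": [45, -185, -205], "angular": [0, 0, -46], "gripper": 0.5},
    {"linear": [45, -185, -205], "angular": [0, 0, -46], "gripper": 0.5},
  ],
)

```text
time_s: 6.75
position: [0.4906, 0.2444, 0.3274]
tool_rot: [[0.402, 0.916, 0.0], [0.916, -0.402, 0.0], [0.0, 0.0, -1.0]]
ft_force: [0.9, 0.4, 1.2]
grip_width: 0.0641
```

Run:
```python
from h import *
s=env.observe(); print(s['time_s'],s['position'],s['q'])
p=env.get_image('wrist'); cv2.imwrite('pics/w3.png',p['frame']);T=wT(s,p)
c=env.get_image('scene'); cv2.imwrite('pics/s3.png',c['frame'])
for n,X in dict(foot=[.5122,.3117,.008],collar=[.5122,.3117,.115],tabtop=[.5122,.3117,.172],vent=[.5098,.0541,.121],rim=[.5535,.0034,.115]).items(): print(n,proj(p,X,T),proj(c,X))
```

```text
6.75 [0.49060534 0.24437867 0.32736832] [1.40975221e+01 1.90526788e+01 6.46513864e+01 4.76077705e-03
 9.62855877e+01 3.78143739e+01]
foot [271.34183091 119.23902   ] [179.45715651 241.9252282 ]
collar [269.46954967 119.79442496] [172.64282827 202.28771264]
tabtop [267.90236355 120.25932464] [168.69674299 179.33416369]
vent [346.94722072 305.18550942] [267.04046853 227.30645573]
rim [388.37397126 320.5466254 ] [300.03774268 226.21910903]
```

View pics/w3.png

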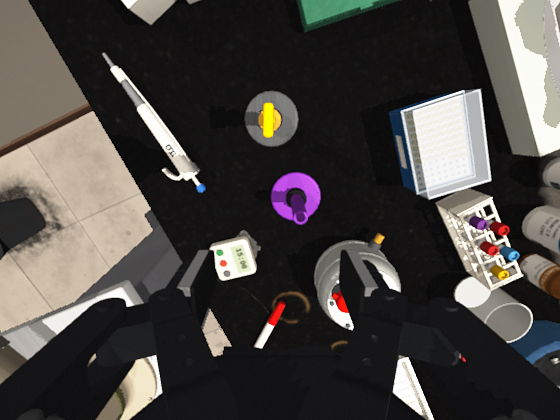

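View pics/s3.png

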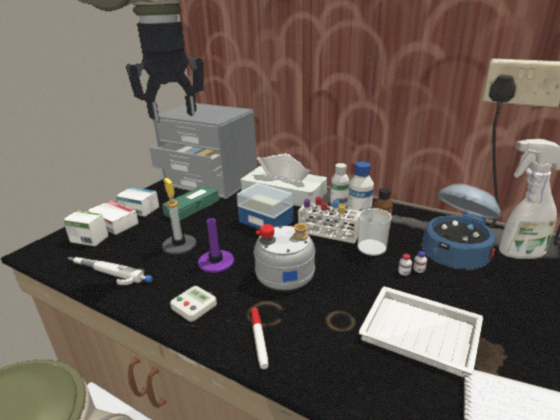

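Run:
```python
from h import *
s=env.observe()
p=env.get_image('wrist');f=p['frame'];T=wT(s,p)
cv2.imwrite('pics/w3c.png',cv2.resize(f[80:160,225:315],None,fx=6,fy=6,interpolation=cv2.INTER_CUBIC))
m=((f[...,2]>180)&(f[...,1]>150)&(f[...,0]<110)); m[:, :240]=0;m[:,300:]=0;m[:90]=0;m[150:]=0
ys,xs=np.nonzero(m);print(len(xs),xs.mean(),ys.mean())
r=cv2.minAreaRect(np.c_[xs,ys].astype(np.float32));print(r)
print(onz(p,*r[0],.172,T), onz(p,271.5,119,.008,T))
b=cv2.boxPoints(r);print([onz(p,*q,.172,T).round(4) for q in b])
```

```text
490 269.8204081632653 119.56938775510204
((270.5, 119.5), (35.0, 19.0), 90.0)
[0.51458875 0.31134326 0.172     ] [0.51244041 0.31190549 0.008     ]
[array([0.5129, 0.3289, 0.172 ]), array([0.5289, 0.3219, 0.172 ]), array([0.5163, 0.2932, 0.172 ]), array([0.4998, 0.3004, 0.172 ])]
```

View pics/w3c.png

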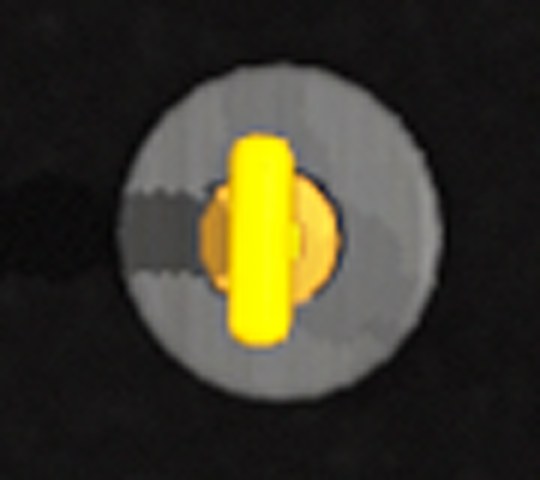

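Run:
```python
from h import *
s=env.observe(); x=s['tool_rot'][:,0]; e=x/np.linalg.norm(x); up=np.array([0,0,1.])
t=np.radians(35); z=e*np.sin(t)-up*np.cos(t); X=e*np.cos(t)+up*np.sin(t); R=np.c_[X,np.cross(z,X),z]
G=np.array([.5125,.312,.160]); P=G+.008*z
print(P,z); print(delta(s,P-.09*z,R),delta(s,P,R))
```

```text
[0.51434061 0.31620327 0.15344734] [ 0.23007676  0.52540899 -0.81908197]
(array([ 23.7,  -7. , 100.2]), array([ 0., 35.,  0.])) (array([ 75.3,  -7. , 173.9]), array([ 0., 35.,  0.]))
```

Call:
servo_tool(
  commands=[
    {"linear": [5, -2, 20], "angular": [0, 7, 0], "gripper": 0.3},
    {"linear": [10, -4, 40], "angular": [0, 14, 0], "gripper": 0.3},
    {"linear": [15, -6, 60], "angular": [0, 21, 0], "gripper": 0.3},
    {"linear": [20, -7, 80], "angular": [0, 28, 0], "gripper": 0.3},
    {"linear": [24, -7, 100], "angular": [0, 35, 0], "gripper": 0.3},
    {"linear": [24, -7, 100], "angular": [0, 35, 0], "gripper": 0.3},
    {"linear": [24, -7, 100], "angular": [0, 35, 0], "gripper": 0.3},
    {"linear": [24, -7, 100], "angular": [0, 35, 0], "gripper": 0.3},
  ],
)

```text
time_s: 7.7
position: [0.4946, 0.2698, 0.2291]
tool_rot: [[0.326, 0.917, 0.231], [0.752, -0.399, 0.525], [0.573, 0.003, -0.819]]
ft_force: [0.1, -0.3, -1.3]
grip_width: 0.0558
```

Run:
```python
from h import *
s=env.observe(); print(s['time_s'],s['position'],s['q'],s['grip_width'])
p=env.get_image('wrist'); cv2.imwrite('pics/w4.png',p['frame']);T=wT(s,p)
for n,X in dict(collar=[.5125,.312,.115],tab=[.5125,.312,.156],top=[.5125,.312,.172]).items(): print(n,proj(p,X,T))
print(delta(s,[.5143,.3162,.1534]))
```

```text
7.7 [0.49458554 0.26977149 0.22907184] [ 2.98434064 16.07954203 93.59847192 36.77302602 58.74981928 10.11258859] 0.05584495112237321
collar [274.84097909 231.91126533]
tab [274.55729224 219.9113325 ]
top [274.41872583 214.04998313]
(array([-2. , -0.7, 90.9]), array([0., 0., 0.]))
```

View pics/w4.png

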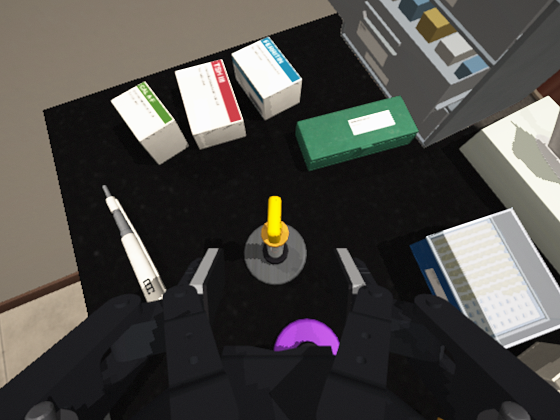

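Call:
servo_tool(
  commands=[
    {"linear": [-1, -1, 30], "angular": [0, 0, 0], "gripper": 0.3},
    {"linear": [-2, -1, 60], "angular": [0, 0, 0], "gripper": 0.3},
    {"linear": [-2, -1, 80], "angular": [0, 0, 0], "gripper": 0.3},
    {"linear": [-2, -1, 91], "angular": [0, 0, 0], "gripper": 0.3},
    {"linear": [-2, -1, 91], "angular": [0, 0, 0], "gripper": 0.3},
    {"linear": [-2, -1, 91], "angular": [0, 0, 0], "gripper": 0.3},
  ],
)

```text
time_s: 8.35
position: [0.5132, 0.3164, 0.1526]
tool_rot: [[0.326, 0.917, 0.23], [0.751, -0.399, 0.526], [0.574, 0.001, -0.819]]
ft_force: [-0.5, 0.3, -0.0]
grip_width: 0.0558
```

Run:
```python
from h import *
s=env.observe(); print(s['time_s'],s['position'],s['q'],s['ft_force'])
p=env.get_image('wrist'); c=env.get_image('scene')
cv2.imwrite('pics/w5.png',p['frame']);cv2.imwrite('pics/s5.png',cv2.resize(c['frame'][60:280,110:310],None,fx=2.7,fy=2.7))
```

```text
8.35 [0.51318852 0.31639226 0.15264551] [ 8.46703873 24.79459267 94.88964433 40.95702096 47.89685007  7.12846931] [-0.45755739  0.31525136 -0.02869248]
```

View pics/w5.png

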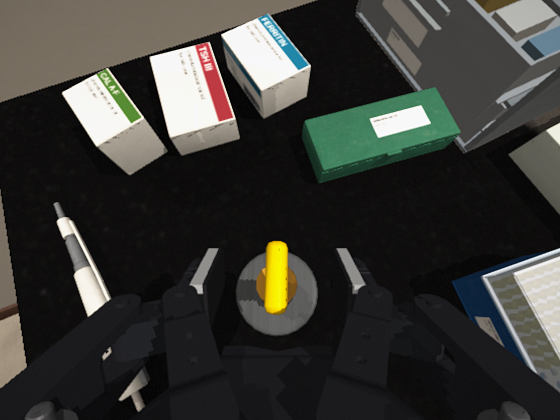

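View pics/s5.png

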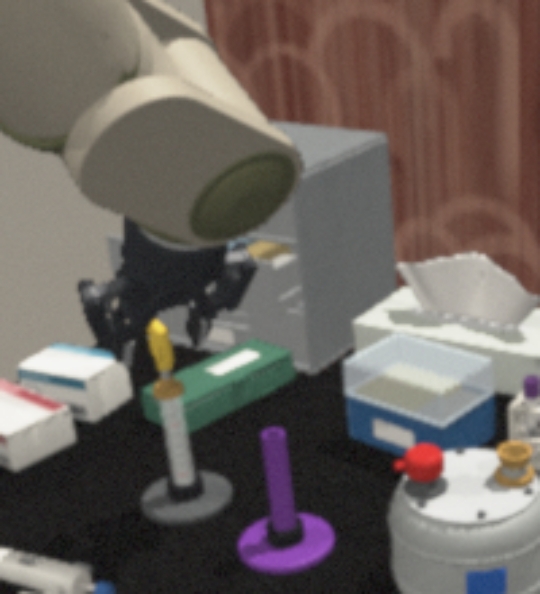

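Call:
servo_tool(
  commands=[
    {"linear": [0, 0, 0], "angular": [0, 0, 0], "gripper": -0.3},
    {"linear": [0, 0, 0], "angular": [0, 0, 0], "gripper": -0.6},
    {"linear": [0, 0, 0], "angular": [0, 0, 0], "gripper": -1},
    {"linear": [0, 0, 0], "angular": [0, 0, 0], "gripper": -1},
    {"linear": [0, 0, 0], "angular": [0, 0, 0], "gripper": -1},
    {"linear": [0, 0, 0], "angular": [0, 0, 0], "gripper": -1},
    {"linear": [0, 0, 0], "angular": [0, 0, 0], "gripper": -1},
    {"linear": [0, 0, 0], "angular": [0, 0, 0], "gripper": -1},
  ],
  force=60,
)

```text
time_s: 9.25
position: [0.5129, 0.3163, 0.152]
tool_rot: [[0.327, 0.917, 0.23], [0.751, -0.4, 0.526], [0.574, 0.0, -0.819]]
ft_force: [-1.6, -1.8, 6.4]
grip_width: 0.009
```

Run:
```python
from h import *
s=env.observe(); print(s['time_s'],s['position'],s['q'],s['ft_force'],s['wrist_torque'],s['grip_width'])
p=env.get_image('wrist'); c=env.get_image('scene')
cv2.imwrite('pics/w6.png',p['frame']);cv2.imwrite('pics/s6.png',cv2.resize(c['frame'][60:280,110:310],None,fx=2.7,fy=2.7))
print(delta(s,s['position']+[0,0,.185]),delta(s,s['position']+[0,0,.1]))
```

```text
9.25 [0.51294887 0.31626031 0.15196011] [ 8.45399052 24.83478744 94.96105302 41.0103525  47.84531492  7.08243013] [-1.56418587 -1.7986508   6.38270209] [-0.18352893  0.30931328 -0.00184761] 0.00901769492278757
(array([ 1.062e+02,  1.000e-01, -1.515e+02]), array([0., 0., 0.])) (array([ 57.4,   0. , -81.9]), array([0., 0., 0.]))
```

View pics/w6.png

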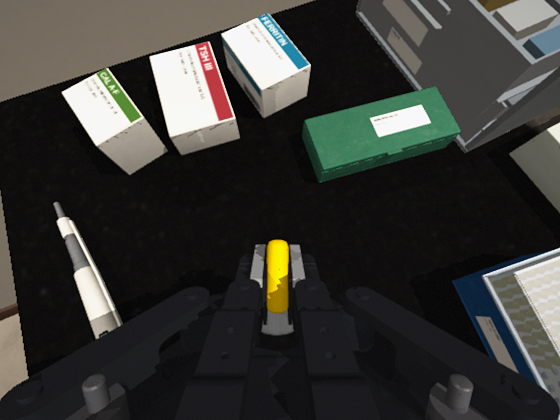

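Call:
servo_tool(
  commands=[
    {"linear": [6, 0, -8], "angular": [0, 0, 0], "gripper": -1},
    {"linear": [11.5, 0, -16.4], "angular": [0, 0, 0], "gripper": -1},
    {"linear": [23, 0, -32.8], "angular": [0, 0, 0], "gripper": -1},
    {"linear": [34.4, 0, -49.1], "angular": [0, 0, 0], "gripper": -1},
    {"linear": [45.9, 0, -65.5], "angular": [0, 0, 0], "gripper": -1},
    {"linear": [57.4, 0, -81.9], "angular": [0, 0, 0], "gripper": -1},
    {"linear": [75, 0, -106.5], "angular": [0, 0, 0], "gripper": -1},
    {"linear": [91.8, 0, -131], "angular": [0, 0, 0], "gripper": -1},
    {"linear": [109, 0, -155], "angular": [0, 0, 0], "gripper": -1},
    {"linear": [109, 0, -155], "angular": [0, 0, 0], "gripper": -1},
    {"linear": [109, 0, -155], "angular": [0, 0, 0], "gripper": -1},
  ],
)

```text
time_s: 10.45
position: [0.5128, 0.3165, 0.3416]
tool_rot: [[0.327, 0.917, 0.23], [0.751, -0.4, 0.525], [0.574, 0.001, -0.819]]
ft_force: [-0.1, 0.2, -0.7]
grip_width: 0.0094
```

Run:
```python
from h import *
s=env.observe(); print(s['time_s'],s['position'],s['q'],s['ft_force'],s['wrist_torque'],s['grip_width'])
p=env.get_image('wrist'); c=env.get_image('scene'); t=env.get_image('top')
cv2.imwrite('pics/w7.png',p['frame']);cv2.imwrite('pics/s7.png',c['frame'])
cv2.imwrite('pics/t7.png',t['frame'])
R=s['tool_rot']; 
np.save('R7.npy',R)
# expected gauge tip, vertical: G - tip
th=np.radians(35)
G=s['position']-.008*R[:,2]
for d in (-.16+.156,): 
    tab=G+[0,0,d]; tip=tab-[0,0,.148]; print(tab,tip,proj(c,tip),proj(c,tab),proj(t,tip),proj(t,tab))
```

```text
10.45 [0.51277962 0.31650636 0.34159197] [ 8.50077788 13.9390349  76.85935651 30.80008212 71.54626367 26.71287734] [-0.08935801  0.16267326 -0.69298795] [-0.34865317  0.1163935  -0.00721683] 0.009449465001626864
[0.5109396  0.31230246 0.34414495] [0.5109396  0.31230246 0.19614495] [166.33447856 169.33315107] [154.50278787 100.8343209 ] [156.98385081 226.68364546] [138.70840842 220.91441005]
```

View pics/s7.png

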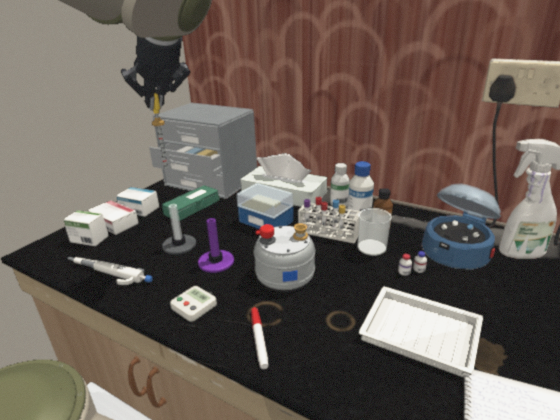

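View pics/w7.png

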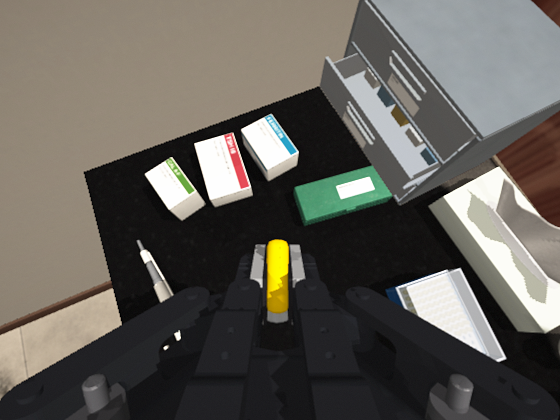

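Run:
```python
from h import *
s=env.observe()
P=s['position']+[.5535-.5109, .0034-.3123, 0]
print(delta(s,P),delta(s,P-[0,0,.056]))
```

```text
(array([-218. ,  162.5, -152.6]), array([0., 0., 0.])) (array([-250.1,  162.6, -106.7]), array([0., 0., 0.]))
```

Call:
servo_tool(
  commands=[
    {"linear": [-22, 16, -15], "angular": [0, 0, 0], "gripper": -1},
    {"linear": [-44, 32.5, -30.5], "angular": [0, 0, 0], "gripper": -1},
    {"linear": [-65, 49, -46], "angular": [0, 0, 0], "gripper": -1},
    {"linear": [-87, 65, -61], "angular": [0, 0, 0], "gripper": -1},
    {"linear": [-109, 81, -76], "angular": [0, 0, 0], "gripper": -1},
    {"linear": [-131, 97.5, -91.5], "angular": [0, 0, 0], "gripper": -1},
    {"linear": [-153, 114, -107], "angular": [0, 0, 0], "gripper": -1},
    {"linear": [-174, 130, -122], "angular": [0, 0, 0], "gripper": -1},
    {"linear": [-196, 146, -137], "angular": [0, 0, 0], "gripper": -1},
    {"linear": [-209, 156, -147], "angular": [0, 0, 0], "gripper": -1},
    {"linear": [-218, 162.5, -152.6], "angular": [0, 0, 0], "gripper": -1},
    {"linear": [-218, 162.5, -152.6], "angular": [0, 0, 0], "gripper": -1},
    {"linear": [-218, 162.5, -152.6], "angular": [0, 0, 0], "gripper": -1},
    {"linear": [-234, 162.5, -130], "angular": [0, 0, 0], "gripper": -1},
    {"linear": [-246, 162.5, -113], "angular": [0, 0, 0], "gripper": -1},
    {"linear": [-250, 162.5, -107], "angular": [0, 0, 0], "gripper": -1},
    {"linear": [-250, 162.5, -107], "angular": [0, 0, 0], "gripper": -1},
    {"linear": [-250, 162.5, -107], "angular": [0, 0, 0], "gripper": -1},
  ],
)

```text
time_s: 12.4
position: [0.5559, 0.0081, 0.2864]
tool_rot: [[0.326, 0.917, 0.23], [0.751, -0.399, 0.526], [0.574, 0.002, -0.819]]
ft_force: [0.0, 0.5, -0.3]
grip_width: 0.0094
```

Run:
```python
from h import *
s=env.observe(); print(s['time_s'],s['position'],s['q'],s['ft_force'],s['wrist_torque'],s['grip_width'])
p=env.get_image('wrist'); c=env.get_image('scene'); t=env.get_image('top')
cv2.imwrite('pics/w8.png',p['frame']);cv2.imwrite('pics/s8.png',c['frame'])
cv2.imwrite('pics/s8c.png',cv2.resize(c['frame'][130:270,230:350],None,fx=4,fy=4,interpolation=cv2.INTER_CUBIC))
cv2.imwrite('pics/t8c.png',cv2.resize(t['frame'][160:260,230:350],None,fx=5,fy=5,interpolation=cv2.INTER_CUBIC))
```

```text
12.4 [0.55585222 0.00809693 0.28643644] [-26.89911437  18.18044926  80.03287818  35.09197801  85.13519953
  -7.53514407] [ 0.01416376  0.54762248 -0.32098479] [-0.2815813   0.10136954 -0.02958437] 0.009390065061178938
```

View pics/s8c.png

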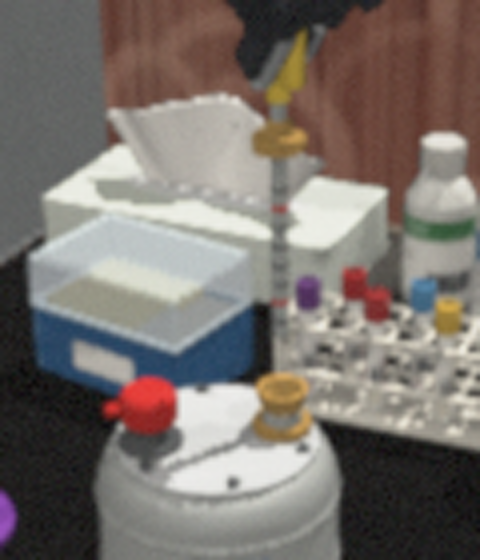

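View pics/w8.png

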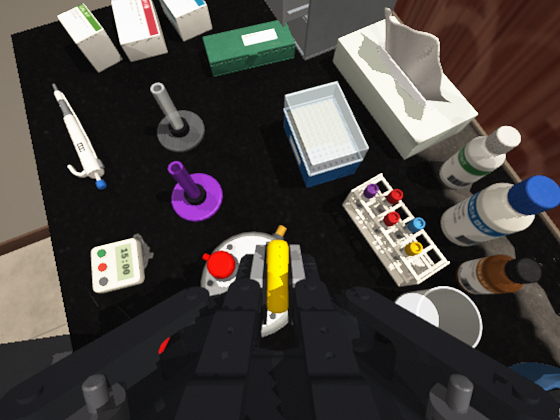

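View pics/t8c.png

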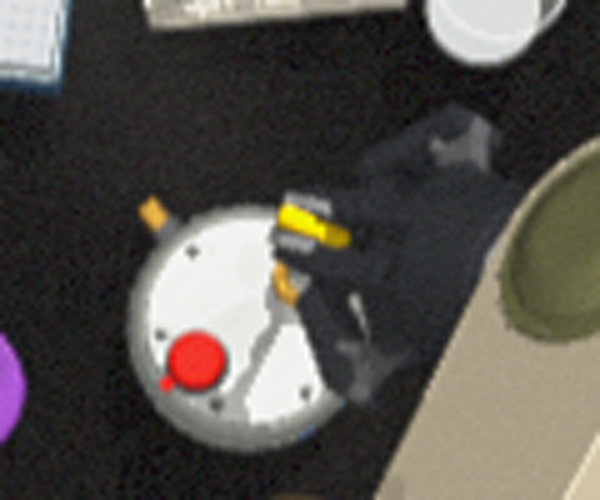

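Run:
```python
from h import *
s=env.observe()
c=env.get_image('scene');t=env.get_image('top')
f=c['frame']
cv2.imwrite('pics/s9.png',cv2.resize(f[155:240,270:330],None,fx=7,fy=7,interpolation=cv2.INTER_CUBIC))
R=s['tool_rot'];G=s['position']-.008*R[:,2];tab=G-[0,0,.0026];print(tab)
for h in (0,.01,.05,.1,.115,.148,.164): print(h,proj(c,tab+[0,0,h-.148]),proj(t,tab+[0,0,h-.148]))
print(proj(c,[.5535,.0034,.115]))
```

```text
[0.55399058 0.00353918 0.29029307]
0 [300.04446307 214.18742037] [289.93290404 213.71671244]
0.01 [300.02645729 209.72738383] [290.06738892 213.28230456]
0.05 [299.95223056 191.3414037 ] [290.6295154  211.46654513]
0.1 [299.85417605 167.05327926] [291.39171838 209.00450627]
0.115 [299.82354122 159.46502229] [291.63457445 208.22004192]
0.148 [299.75403872 142.24923562] [292.19414823 206.41252812]
0.164 [299.71925436 133.63314225] [292.47877692 205.49313145]
[300.03774268 226.21910903]
```

View pics/s9.png

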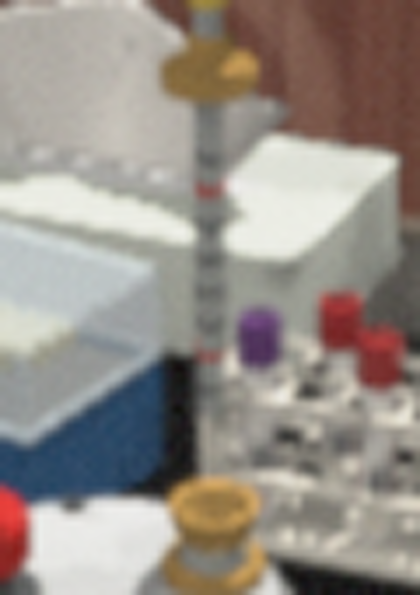

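Run:
```python
from h import *
s=env.observe()
c=env.get_image('scene'); f=c['frame'].astype(int)
hsv=cv2.cvtColor(c['frame'],cv2.COLOR_BGR2HSV)
m=(hsv[...,0]>8)&(hsv[...,0]<28)&(hsv[...,1]>110)&(hsv[...,2]>60)
for r in list(range(161,170))+list(range(223,232)):
    x=np.nonzero(m[r,285:318])[0]+285
    if len(x): print(r,x.min(),x.max(),(x.min()+x.max())/2)
g=cv2.cvtColor(c['frame'],cv2.COLOR_BGR2GRAY).astype(int)
for r in (173,176,179,186,190): print(r,g[r,290:311])
R=s['tool_rot'];print('dir delta', (R.T@np.array([.0008,-.0014,0])*1000).round(1), (R.T@np.array([0,0,-1.])).round(4))
```

```text
161 297 304 300.5
162 297 306 301.5
163 295 307 301.0
164 294 307 300.5
165 294 307 300.5
166 294 307 300.5
167 294 306 300.0
168 296 303 299.5
223 296 298 297.0
224 294 303 298.5
225 294 305 299.5
226 294 306 300.0
227 295 306 300.5
228 295 305 300.0
229 296 305 300.5
230 296 304 300.0
231 296 304 300.0
173 [185 186 183 180 181 176 175 156 129 120 119 128 144 152 148 143 137 132
 127 114  98]
176 [187 184 180 180 177 177 175 154 122 122 121 121 137 145 138 156 192 221
 228 229 228]
179 [169 187 196 189 183 170 164 148 127 123 119 127 155 188 215 222 222 222
 222 224 222]
186 [234 234 234 232 227 211 193 148 119 121 118 120 146 185 212 225 234 236
 234 236 236]
190 [160 160 159 164 166 165 168 154 127 121 123 145 188 220 227 230 233 234
 232 232 232]
dir delta [-0.8  1.3 -0.6] [-0.5736 -0.0012  0.8192]
```

Call:
servo_tool(
  commands=[
    {"linear": [-6.2, 0.8, 7.8], "angular": [0, 0, 0], "gripper": -1},
    {"linear": [-12, 0.8, 16], "angular": [0, 0, 0], "gripper": -1},
    {"linear": [-15.5, 0.8, 21], "angular": [0, 0, 0], "gripper": -1},
    {"linear": [-18.9, 0.8, 25.9], "angular": [0, 0, 0], "gripper": -1},
    {"linear": [-22.3, 0.8, 30.8], "angular": [0, 0, 0], "gripper": -1},
    {"linear": [-26.3, 0.8, 36.5], "angular": [0, 0, 0], "gripper": -1},
    {"linear": [-26.3, 0.8, 36.5], "angular": [0, 0, 0], "gripper": -1},
    {"linear": [-26.3, 0.8, 36.5], "angular": [0, 0, 0], "gripper": -1},
  ],
)

```text
time_s: 13.5
position: [0.5562, 0.0068, 0.2404]
tool_rot: [[0.327, 0.917, 0.229], [0.751, -0.4, 0.526], [0.574, 0.0, -0.819]]
ft_force: [0.1, 0.6, -0.1]
grip_width: 0.0095
```

Run:
```python
from h import *
s=env.observe(); print(s['time_s'],s['position'],s['ft_force'],s['wrist_torque'])
c=env.get_image('scene');t=env.get_image('top')
a=cv2.resize(c['frame'][155:245,270:330],None,fx=6,fy=6,interpolation=cv2.INTER_CUBIC)
cv2.imwrite('pics/s10.png',a)
```

```text
13.5 [0.55616593 0.00681267 0.24042006] [ 0.0684528   0.62968151 -0.14082669] [-0.34093911  0.10569577  0.04833751]
```

View pics/s10.png

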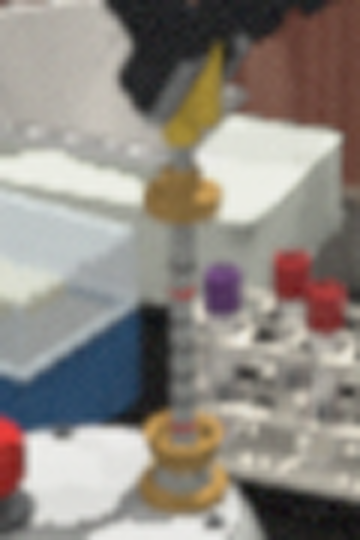

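Call:
servo_tool(
  commands=[
    {"linear": [-4.6, 0, 6.5], "angular": [0, 0, 0], "gripper": -1},
    {"linear": [-9.2, 0, 13.1], "angular": [0, 0, 0], "gripper": -1},
    {"linear": [-13.8, 0, 19.7], "angular": [0, 0, 0], "gripper": -1},
    {"linear": [-18.4, 0, 26.2], "angular": [0, 0, 0], "gripper": -1},
    {"linear": [-20.1, 0, 28.7], "angular": [0, 0, 0], "gripper": -1},
    {"linear": [-20.1, 0, 28.7], "angular": [0, 0, 0], "gripper": -1},
  ],
)

```text
time_s: 14.2
position: [0.556, 0.0068, 0.2048]
tool_rot: [[0.328, 0.917, 0.228], [0.751, -0.4, 0.526], [0.574, -0.001, -0.819]]
ft_force: [0.2, -0.2, -0.3]
grip_width: 0.0091
```

Call:
servo_tool(
  commands=[
    {"linear": [-5.7, 0, 8.2], "angular": [0, 0, 0], "gripper": -1},
    {"linear": [-11.5, 0, 16.4], "angular": [0, 0, 0], "gripper": -1},
    {"linear": [-17.2, 0, 24.6], "angular": [0, 0, 0], "gripper": -1},
    {"linear": [-20.1, 0, 28.7], "angular": [0, 0, 0], "gripper": -1},
    {"linear": [-22.9, 0, 32.8], "angular": [0, 0, 0], "gripper": -1},
    {"linear": [-22.9, 0, 32.8], "angular": [0, 0, 0], "gripper": -1},
  ],
)

```text
time_s: 14.8
position: [0.556, 0.0069, 0.1647]
tool_rot: [[0.328, 0.917, 0.228], [0.751, -0.4, 0.526], [0.574, -0.001, -0.819]]
ft_force: [-0.7, 0.2, 0.0]
grip_width: 0.0092
```

Run:
```python
from h import *
s=env.observe(); print(s['time_s'],s['position'],s['ft_force'],s['wrist_torque'])
c=env.get_image('scene')
a=cv2.resize(c['frame'][155:245,270:330],None,fx=6,fy=6,interpolation=cv2.INTER_CUBIC)
cv2.imwrite('pics/s11.png',a)
```

```text
14.8 [0.55599053 0.00690892 0.16472782] [-0.68857456  0.19139735  0.03627065] [-0.27965812  0.09498463  0.05741707]
```

View pics/s11.png

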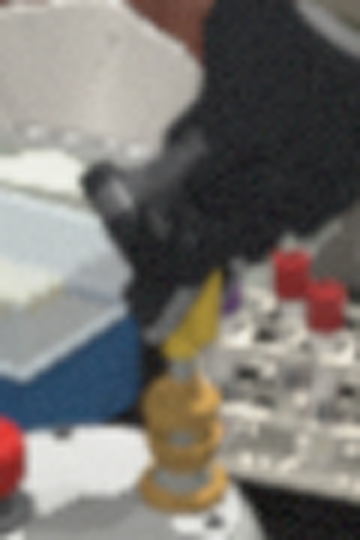

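Nearly there; lower a few mm until the collar loads.

Call:
servo_tool(
  commands=[
    {"linear": [-1.1, 0, 1.6], "angular": [0, 0, 0], "gripper": -1},
    {"linear": [-2.3, 0, 3.3], "angular": [0, 0, 0], "gripper": -1},
    {"linear": [-3.4, 0, 4.9], "angular": [0, 0, 0], "gripper": -1},
    {"linear": [-4, 0, 5.7], "angular": [0, 0, 0], "gripper": -1},
    {"linear": [-4, 0, 5.7], "angular": [0, 0, 0], "gripper": -1},
    {"linear": [-4, 0, 5.7], "angular": [0, 0, 0], "gripper": -1},
  ],
)

```text
time_s: 15.45
position: [0.5562, 0.0069, 0.159]
tool_rot: [[0.327, 0.917, 0.23], [0.751, -0.4, 0.526], [0.574, 0.001, -0.819]]
ft_force: [-2.0, -0.9, 5.0]
grip_width: 0.009
```

Call:
servo_tool(
  commands=[
    {"linear": [-0.6, 0, 0.8], "angular": [0, 0, 0], "gripper": -1},
    {"linear": [-0.9, 0, 1.2], "angular": [0, 0, 0], "gripper": -1},
    {"linear": [-0.9, 0, 1.2], "angular": [0, 0, 0], "gripper": -1},
    {"linear": [-0.9, 0, 1.2], "angular": [0, 0, 0], "gripper": -1},
  ],
)

```text
time_s: 15.85
position: [0.5563, 0.0068, 0.1589]
tool_rot: [[0.326, 0.917, 0.231], [0.751, -0.399, 0.526], [0.575, 0.002, -0.818]]
ft_force: [-7.4, -3.4, 17.2]
grip_width: 0.0093
```

Run:
```python
from h import *
s=env.observe(); print(s['time_s'],s['position'],s['ft_force'],s['wrist_torque'])
c=env.get_image('scene')
a=cv2.resize(c['frame'][155:245,270:330],None,fx=6,fy=6,interpolation=cv2.INTER_CUBIC)
cv2.imwrite('pics/s12.png',a)
print((s['tool_rot'].T@np.array([0,0,1.])).round(4), s['q'])
```

```text
15.85 [0.5563052  0.00682807 0.15889464] [-7.39924901 -3.38857966 17.17521754] [0.79214657 0.65775853 0.50943007]
[ 0.5749  0.0021 -0.8182] [-27.03819433  26.04434415  91.17964444  37.68739746  69.8440044
 -19.19139765]
```

View pics/s12.png

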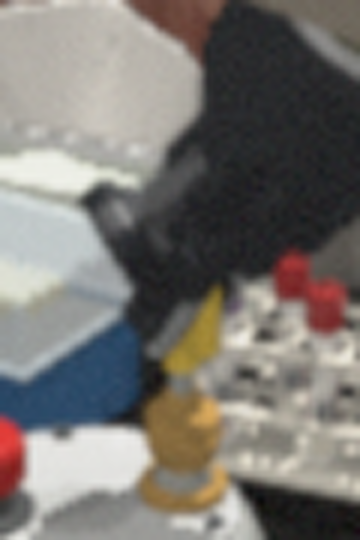

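Call:
servo_tool(
  commands=[
    {"linear": [2.9, 0, -4.1], "angular": [0, 0, 0], "gripper": -1},
    {"linear": [8.6, 0, -12.3], "angular": [0, 0, 0], "gripper": -1},
    {"linear": [17.2, 0, -24.6], "angular": [0, 0, 0], "gripper": -1},
    {"linear": [28.7, 0, -41], "angular": [0, 0, 0], "gripper": -1},
    {"linear": [40.1, 0, -57.3], "angular": [0, 0, 0], "gripper": -1},
    {"linear": [51.6, 0, -73.7], "angular": [0, 0, 0], "gripper": -1},
    {"linear": [63.1, 0, -90.1], "angular": [0, 0, 0], "gripper": -1},
    {"linear": [74.6, 0, -106.5], "angular": [0, 0, 0], "gripper": -1},
    {"linear": [86, 0, -122.9], "angular": [0, 0, 0], "gripper": -1},
    {"linear": [103.2, 0, -147.5], "angular": [0, 0, 0], "gripper": -1},
    {"linear": [103.2, 0, -147.5], "angular": [0, 0, 0], "gripper": -1},
    {"linear": [103.2, 0, -147.5], "angular": [0, 0, 0], "gripper": -1},
  ],
)

```text
time_s: 17.1
position: [0.556, 0.0067, 0.3371]
tool_rot: [[0.327, 0.917, 0.23], [0.751, -0.4, 0.525], [0.573, 0.001, -0.819]]
ft_force: [-0.3, 0.5, -1.3]
grip_width: 0.0091
```

Run:
```python
from h import *
s=env.observe(); print(s['time_s'],s['position'],s['ft_force'],s['q'])
R=s['tool_rot'];up=np.array([0,0,1.])
c=env.get_image('scene');cv2.imwrite('pics/s13.png',c['frame'])
gz=R.T@up; print('gauge z in tool',gz)
# hold orientation: gauge tip dir d horizontal h at angle a; tool y stays horizontal
th=np.arcsin(R[0:3,2]@(R[:,0]-R[2,0]*up)/np.linalg.norm(R[:,0]-R[2,0]*up));print(np.degrees(th))
for a in (-113,-90,-75,-60):
    h=np.array([np.cos(np.radians(a)),np.sin(np.radians(a)),0])
    # tool frame: gauge axes in tool: gz; y ; 
    Gt=np.c_[np.cross([0,1,0],gz),[0,1,0],gz]; # gauge-ish frame in tool (x,y,z)
    # world: z=-h ; y horizontal ; 
    zw=-h; 
    for sg in (1,-1):
        yw=sg*np.cross(up,h); W=np.c_[np.cross(yw,zw),yw,zw]
        Rw=W@Gt.T
        if Rw[2,2]<0:
            mark=np.array([.50,-.265,.165]); tab=mark-h*.108
            G=tab+0; P=G+.008*Rw[:,2]+np.array([0,0,0])
            print(a,sg,Rw.round(3).tolist(),P.round(3),delta(s,P,Rw))
```

```text
17.1 [0.5559733  0.00674979 0.33710665] [-0.34531268  0.51397146 -1.27475591] [-27.01555351  16.31312241  74.25786103  34.91911398  91.47980207
  -3.18481479]
gauge z in tool [ 5.73236803e-01  7.12229128e-04 -8.19389443e-01]
34.97623260077341
-113 1 [[0.224, 0.921, -0.32], [0.528, -0.39, -0.754], [-0.819, 0.0, -0.573]] [ 0.54  -0.172  0.16 ] (array([-240.6,   56.2,   47.3]), array([-7.0e-02, -9.0e+01, -6.4e-01]))
-90 1 [[-0.0, 1.0, 0.0], [0.573, 0.001, -0.819], [-0.819, 0.0, -0.573]] [ 0.5   -0.164  0.16 ] (array([-247.5,   16.6,   42.5]), array([ -4.51, -88.6 , -25.76]))
-75 1 [[-0.148, 0.966, 0.212], [0.554, 0.26, -0.791], [-0.819, 0.0, -0.573]] [ 0.474 -0.167  0.16 ] (array([-258.7,   -6.1,   34.6]), array([ -7.39, -86.26, -42.06]))
-60 1 [[-0.287, 0.866, 0.41], [0.496, 0.501, -0.71], [-0.819, 0.0, -0.573]] [ 0.449 -0.177  0.16 ] (array([-274.3,  -24.4,   23.7]), array([-10.25, -82.76, -58.21]))
```

View pics/s13.png

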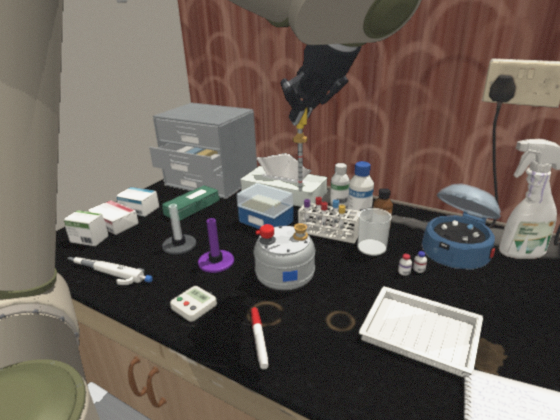

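Run:
```python
from h import *
s=env.observe()
print(delta(s,[.54,-.172,.30]))
```

```text
(array([-160.3,   57. ,  -67.9]), array([0., 0., 0.]))
```

Call:
servo_tool(
  commands=[
    {"linear": [-16, 5.7, -6.8], "angular": [0, -7.5, 0], "gripper": -1},
    {"linear": [-32, 11.4, -13.6], "angular": [0, -15, 0], "gripper": -1},
    {"linear": [-48, 17.1, -20.4], "angular": [0, -22.5, 0], "gripper": -1},
    {"linear": [-64, 22.8, -27.2], "angular": [0, -30, 0], "gripper": -1},
    {"linear": [-80, 28.5, -34], "angular": [0, -37.5, 0], "gripper": -1},
    {"linear": [-96, 34.2, -40.8], "angular": [0, -45, 0], "gripper": -1},
    {"linear": [-112, 40, -47.6], "angular": [0, -45, 0], "gripper": -1},
    {"linear": [-128, 45.6, -54.4], "angular": [0, -45, 0], "gripper": -1},
    {"linear": [-144, 51, -61], "angular": [0, -45, 0], "gripper": -1},
    {"linear": [-160, 57, -68], "angular": [0, -45, 0], "gripper": -1},
    {"linear": [-160, 57, -68], "angular": [0, -45, 0], "gripper": -1},
    {"linear": [-160, 57, -68], "angular": [0, -45, 0], "gripper": -1},
  ],
)

```text
time_s: 18.35
position: [0.5402, -0.1717, 0.3]
tool_rot: [[0.394, 0.916, -0.071], [0.903, -0.4, -0.158], [-0.173, -0.002, -0.985]]
ft_force: [0.2, 0.9, -0.5]
grip_width: 0.0091
```

Run:
```python
from h import *
s=env.observe(); print(s['time_s'],s['position'],s['ft_force'],s['q'],s['grip_width'])
c=env.get_image('scene');cv2.imwrite('pics/s14.png',c['frame'])
```

```text
18.35 [ 0.54016461 -0.17169952  0.29999017] [ 0.22458726  0.9263734  -0.45045314] [-25.21703164  22.46013318  64.41052365  -9.98849448  92.9086433
  -2.17174651] 0.00913338533619016
```

View pics/s14.png

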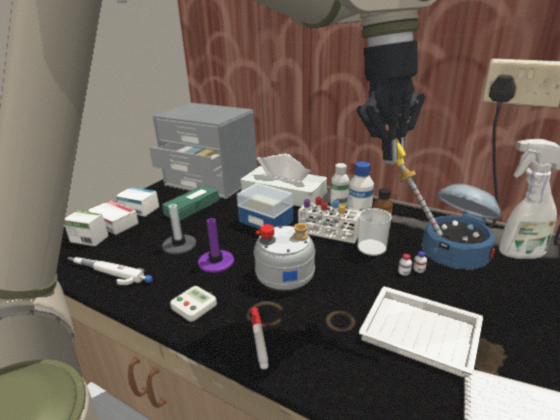

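Call:
servo_tool(
  commands=[
    {"linear": [0, 0, 0], "angular": [0, -7.5, 0], "gripper": -1},
    {"linear": [0, 0, 0], "angular": [0, -15, 0], "gripper": -1},
    {"linear": [0, 0, 0], "angular": [0, -22.5, 0], "gripper": -1},
    {"linear": [0, 0, 0], "angular": [0, -30, 0], "gripper": -1},
    {"linear": [0, 0, 0], "angular": [0, -37.5, 0], "gripper": -1},
    {"linear": [0, 0, 0], "angular": [0, -45, 0], "gripper": -1},
    {"linear": [0, 0, 0], "angular": [0, -45, 0], "gripper": -1},
    {"linear": [0, 0, 0], "angular": [0, -45, 0], "gripper": -1},
  ],
)

```text
time_s: 19.2
position: [0.5407, -0.1712, 0.3006]
tool_rot: [[0.229, 0.917, -0.326], [0.529, -0.399, -0.749], [-0.817, -0.0, -0.576]]
ft_force: [-0.5, -0.0, -0.1]
grip_width: 0.009
```

Run:
```python
from h import *
s=env.observe(); print(s['time_s'],s['position'],s['ft_force'],s['q'],s['grip_width'])
c=env.get_image('scene');cv2.imwrite('pics/s15.png',c['frame'])
t=env.get_image('top');cv2.imwrite('pics/t15.png',t['frame'])
print(delta(s,[.54,-.172,.16]))
```

```text
19.2 [ 0.54068228 -0.17116629  0.30064275] [-0.50016595 -0.04351077 -0.08971377] [ -9.65137009  30.89223548  66.6760891  -53.04205969  96.77568583
  14.22753205] 0.00902262986424017
(array([114.3,  -0.3,  81.9]), array([0., 0., 0.]))
```

View pics/s15.png

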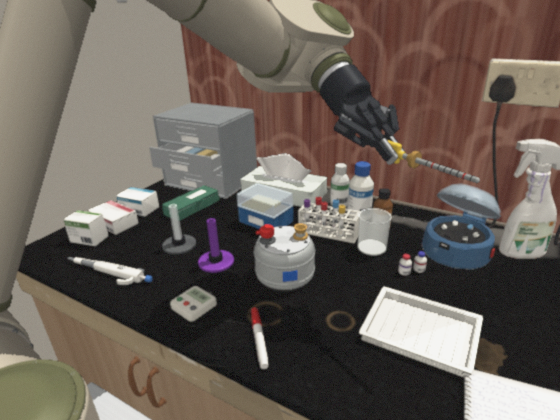

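View pics/t15.png

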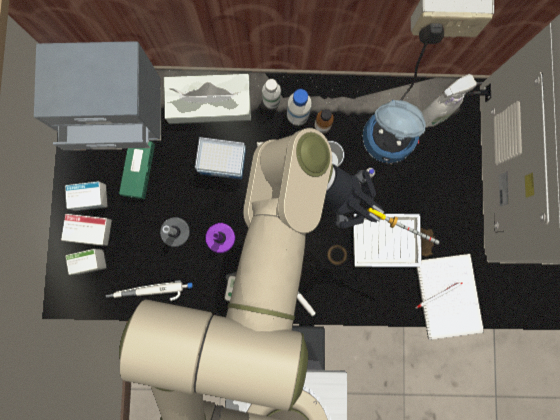

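Call:
servo_tool(
  commands=[
    {"linear": [16, 0, 11.7], "angular": [0, 0, 0], "gripper": -1},
    {"linear": [33, 0, 23.4], "angular": [0, 0, 0], "gripper": -1},
    {"linear": [49, 0, 35.1], "angular": [0, 0, 0], "gripper": -1},
    {"linear": [65, 0, 46.9], "angular": [0, 0, 0], "gripper": -1},
    {"linear": [82, 0, 58.6], "angular": [0, 0, 0], "gripper": -1},
    {"linear": [98, 0, 70.3], "angular": [0, 0, 0], "gripper": -1},
    {"linear": [108, 0, 77.5], "angular": [0, 0, 0], "gripper": -1},
    {"linear": [114, 0, 82], "angular": [0, 0, 0], "gripper": -1},
    {"linear": [114, 0, 82], "angular": [0, 0, 0], "gripper": -1},
    {"linear": [114, 0, 82], "angular": [0, 0, 0], "gripper": -1},
    {"linear": [114, 0, 82], "angular": [0, 0, 0], "gripper": -1},
  ],
)

```text
time_s: 20.4
position: [0.5399, -0.1736, 0.1613]
tool_rot: [[0.231, 0.917, -0.326], [0.526, -0.4, -0.751], [-0.819, 0.002, -0.574]]
ft_force: [-0.7, 0.2, -0.4]
grip_width: 0.0089
```

Run:
```python
from h import *
s=env.observe(); print(s['time_s'],s['position'],s['ft_force'],s['q'],s['grip_width'],np.abs(s['qvel']).max())
c=env.get_image('scene');cv2.imwrite('pics/s16.png',c['frame'])
cv2.imwrite('pics/s16c.png',cv2.resize(c['frame'][180:380,330:530],None,fx=3,fy=3,interpolation=cv2.INTER_CUBIC))
t=env.get_image('top');cv2.imwrite('pics/t16c.png',cv2.resize(t['frame'][130:290,300:480],None,fx=3.7,fy=3.7,interpolation=cv2.INTER_CUBIC))
R=s['tool_rot'];G=s['position']-.008*R[:,2]
gz=R@np.array([.5732,.0007,-.8194]);print('gz',gz)
tab=G-.0026*gz
for h in (0,.02,.04,.07,.1,.148): X=tab+gz*(h-.148);print(h,X.round(3),proj(c,X).round(1),proj(t,X).round(1))
```

```text
20.4 [ 0.53993108 -0.1736285   0.16134548] [-0.6522248   0.22253841 -0.36518589] [ -9.85323575  38.96874233  76.71744522 -52.945452    85.71194535
  28.69035727] 0.008892813029923646 0.24990762362042654
gz [4.00328753e-01 9.16357584e-01 8.70185283e-04]
0 [ 0.482 -0.306  0.166] [461.8 267.5] [419.1 245.6]
0.02 [ 0.49  -0.287  0.166] [449.8 261.3] [411.4 242. ]
0.04 [ 0.498 -0.269  0.166] [438.3 255.3] [403.8 238.5]
0.07 [ 0.51  -0.241  0.166] [422.1 246.9] [392.3 233.2]
0.1 [ 0.522 -0.214  0.166] [406.9 239.1] [380.8 227.9]
0.148 [ 0.542 -0.17   0.166] [384.6 227.5] [362.5 219.5]
```

View pics/s16c.png

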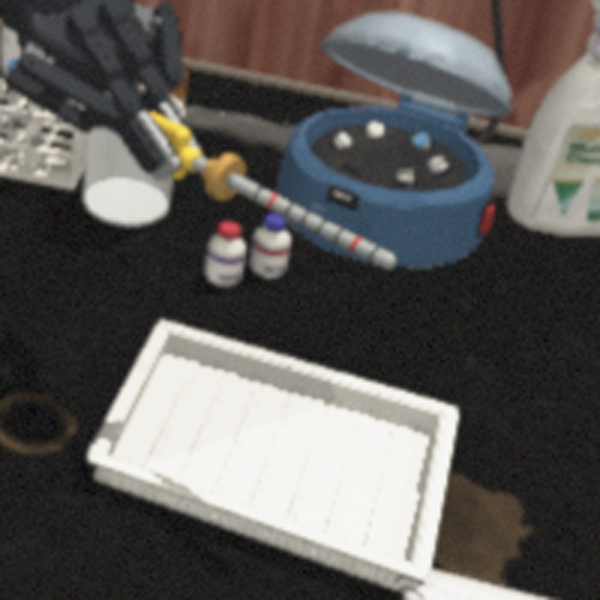

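View pics/t16c.png

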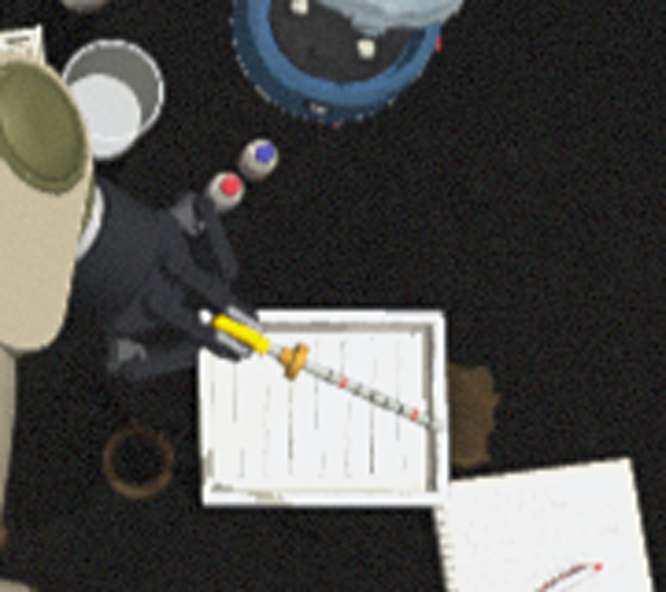

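View pics/s16.png

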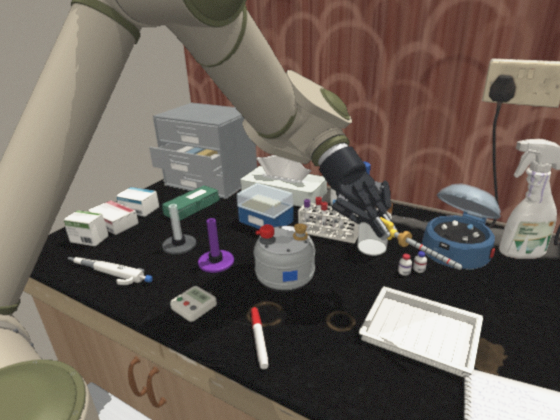

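Call:
servo_tool(
  commands=[
    {"linear": [5, 0, 3.5], "angular": [0, 0, 0], "gripper": -1},
    {"linear": [10, 0, 7], "angular": [0, 0, 0], "gripper": -1},
    {"linear": [14, 0, 9.8], "angular": [0, 0, 0], "gripper": -1},
    {"linear": [16.4, 0, 11.5], "angular": [0, 0, 0], "gripper": -1},
    {"linear": [16.4, 0, 11.5], "angular": [0, 0, 0], "gripper": -1},
    {"linear": [16.4, 0, 11.5], "angular": [0, 0, 0], "gripper": -1},
    {"linear": [16.4, 0, 11.5], "angular": [0, 0, 0], "gripper": -1},
    {"linear": [16.4, 0, 11.5], "angular": [0, 0, 0], "gripper": -1},
    {"linear": [16.4, 0, 11.5], "angular": [0, 0, 0], "gripper": -1},
    {"linear": [16.4, 0, 11.5], "angular": [0, 0, 0], "gripper": -1},
    {"linear": [16.4, 0, 11.5], "angular": [0, 0, 0], "gripper": -1},
    {"linear": [16.4, 0, 11.5], "angular": [0, 0, 0], "gripper": -1},
  ],
)

```text
time_s: 21.7
position: [0.5396, -0.1736, 0.1404]
tool_rot: [[0.229, 0.917, -0.327], [0.526, -0.4, -0.751], [-0.819, -0.0, -0.574]]
ft_force: [-0.4, -0.1, -0.9]
grip_width: 0.0092
```

Run:
```python
from h import *
s=env.observe(); print(s['time_s'],s['position'],s['ft_force'],s['joint_efforts'],s['grip_width'],np.abs(s['qvel']).max())
c=env.get_image('scene');t=env.get_image('top')
cv2.imwrite('pics/s17.png',c['frame'])
R=s['tool_rot'];gz=R@np.array([.5732,.0007,-.8194]);G=s['position']-.008*R[:,2];tab=G-.0026*gz
print(gz,tab-gz*.108,proj(c,tab-gz*.148))
w=env.get_image('wrist');cv2.imwrite('pics/w17.png',w['frame'])
```

```text
21.7 [ 0.53964077 -0.17358155  0.14038982] [-0.40625694 -0.07343282 -0.87086846] [ 1.02480662e-03 -5.55174637e+01 -1.73980647e+01 -2.12988026e+00
  1.26906015e+00 -2.61006899e-04] 0.009240760732362754 0.07777837548442434
[4.00291773e-01 9.16374015e-01 5.01090596e-04] [ 0.49798748 -0.26892564  0.14492334] [459.10054674 278.96320685]
```

View pics/s17.png

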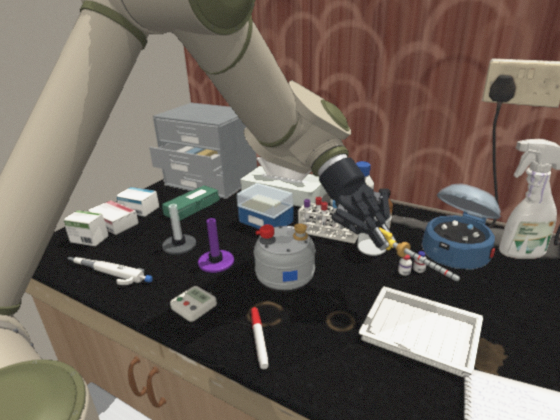

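View pics/w17.png

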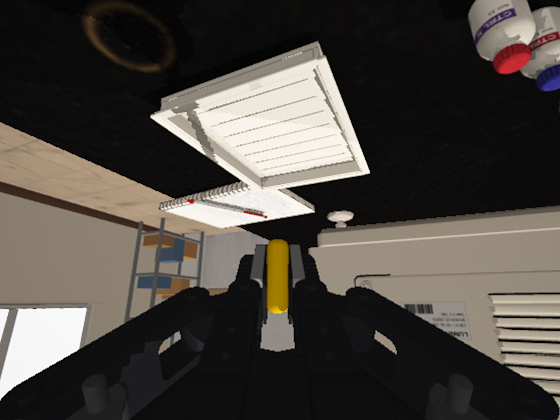

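Run:
```python
from rig import env
print(env.close_job())
```

```text
the job is handed in; nothing more can be done
None
```

I did the whole job in the order asked and handed it in at about 22 s, well under the 61 s limit. No verdict was reported.

- **Vent cap:** I pressed it with the closed fingers until it reached its stop. The force climbed to about 24 N against the 6 N spring, with the fingertips about 114 mm above the counter. Later pictures show it back up.
- **Dip gauge:** I gripped it by the yellow tab at a 35° slant and lifted it out of the dark holster. I lowered it into the guide tube until the collar sat on the rim. About 17 N upward and a picture confirmed that. Then I drew it right out.
- **Final hold:** The rod is level to within about 0.1° by the arm's own pose. The camera images agree to about 2 pixels. Its 40 mm point is near the middle of the drip tray, about 145 mm above the counter. The arm was still, and the wrist force was under 1 N.

In the last pictures the two bottles look unmoved. The gripper partly hides the beaker in the final picture; it looked unmoved in the overhead view just before, and nothing was commanded near it. I can't measure directly that the upper arm touches nothing, but in the pictures it looks well clear. Before insertion, the scene camera put the rod about 1–2 mm to one side of the guide mouth. I corrected by about 1 mm, and the rod went in without measurable side force.

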